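# Set up the hand rest of a decorating stand

### The arm

A 6-joint arm with a two-finger parallel gripper is mounted at the origin on the work surface. World frame = base frame: x ahead of the robot, y to its left, z up, the work surface at z = 0. Lengths are in m, angles in rad, forces in N, time in s.
With the tool pointing down it reaches from about 0.35 to 0.975 m from the base axis. Payload 4.9 kg.
Tool frame: the origin (TCP) lies midway between the tips of the shut fingers; the grasp point (between the pads) lies 19 mm behind it (ctrl.hold_point_z is the distance from the TCP to the grasp point, in m); z points along the fingers, y is the line along which they close (so a half turn about z gives the same grasp; the last joint's range is limited). The gripper opens to 85 mm and grips with 20 to 120 N. Pads are 22 mm wide; open, the fingers measure 114 mm over their backs; the gripper's body (76 mm by 85 mm) begins 54 mm behind the grasp point. The pads swing forward as they close: fully open they stand 13 mm farther back than shut.
Start: joints at [-1.243, 0.053, 1.613, -0, 1.476, -0.119], TCP at [0.27, -0.564, 0.231] pointing down, gripper open.
Joint ranges: [-3.01, 3.01], [-1.01, 2.22], [0.06, 2.58], [-1.02, 4.17], [0.09, 2.62], [-3.14, 3.14]. Speed limits (rad/s): [2.57, 2.57, 3.14, 3.14, 3.14, 3.14].

### API

Orientations are given as a rotation vector (axis times angle).
In Python, from station import status, viewer, finish_job, ctrl gives the robot as it stands.
- The arm moves only by the shell command python3 -m jog 'ROWS' [FORCE]. ROWS is JSON, a list of rows, each a list of 7 numbers: the turn, a rotation vector about the tool's x, y, z each as a share of 5 degrees, from -1 to 1, then the shift along the tool's x, y, z each as a share of 30 mm, from -1 to 1, then the opening, from -1 (shut) to 1 (fully open). A call has 1 to 5 rows; each row shifts and turns the commanded pose from where the row before left it, along the tool's axes as they then stand; what a row does not reach is not made up. A row lasts 1/8 s, in which the tool goes at most 62.5 mm and 10.7 degrees, less where a joint would pass 70% of its speed; a pose out of reach is approached as far as the arm can. A call with a number of a shift or a turn outside -1 to 1 is refused whole. A call with a gripper value outside its range is refused whole. The fingers move at their own pace and stop on an object; FORCE is the grip in N (left out, the last holds). Time passes only in rows, so rows that do not move let the fingers close. It gives the time, the measured TCP pose, the force, the opening and the grip force at its end, in the units of the state.
- status.get_obs(): the state, without advancing time (a new reading comes with each control period).
- viewer.get_image(name): name is "scene" or "top" or "wrist"; returns a dict with "img" (384x512x3 uint8, red, green, blue), "fovy" (degrees; the focal length in pixels is half the picture's height over the tangent of half this angle, whatever the lens; pixels are square), "cx", "cy" (the principal point, pixels), "rvec" (rotation vector, rad) and "tvec" (3), from world to camera coordinates, as OpenCV has them. Camera axes: x right, y down, z forward; pixel columns grow to the right and rows downward; lengths in m; the calibration is good to about 2 mm. The wrist camera is an equidistant fisheye: a pixel r from the principal point sees the ray r / f radians off the axis. A picture is of the moment at which its call begins. There is no depth.
- finish_job(): hands the job in; it is judged then, once.
The state is a dict: "t": time; "q": joint angles; "dq": joint speeds; "effort": joint torques, N m; "tool_pos": TCP position; "tool_rot": TCP orientation; "contact_force": force on the tool from outside, world axes, zero at the start; "wrist_torque": the same for the moment, N m; "opening": finger opening in m; "grip_force": force on a finger pad.
Only numpy, scipy, OpenCV 4.12 (cv2) and the standard library are available. Lean on these libraries where they do the work, as an engineer would, in place of code of your own. Each camera call takes 0.05 s, during which the arm holds its last target. There are 200 camera calls.

### The job

Set up the hand rest so that the plate can be painted. First lift the slender vase out of the hand rest's way and stand it gently, upright, on the plywood ware board; then swing the hand rest round over the plate until it clicks fully home against its end stop, and then lock it by throwing the lock lever into the middle notch, the one with the long mark. Leave the plate and everything else where they stand.

Things in the scene. Friction and masses are not known exactly. Their poses are not given: they have to be found in the camera images.
- stand: Decorating stand, steel, fixed. Origin: on the table, on the hand rest's vertical hinge axis (a 32 mm post, foot disc 100 mm). z up. Flat feet 40 mm wide, 12 mm high run to the turntable and the lever. Two spring plunger blocks 24 x 22 mm: 64 mm from the hand rest's hinge in direction -0.2 rad (top z 123), and 62 mm from the lever's hinge in direction -0.6 rad (top z 77).
- turntable (a point): Centre of the top of the turntable that carries the plate: 156 mm across, top at z 60 mm; at (-112, 134) mm in the stand's frame.
- lever_hinge (a point): Point on the vertical hinge axis of the lock lever, z 53 mm, at (0, 130) mm in the stand's frame; axes as the stand's.
- rest_arm (a joint): Hand rest: level wooden bar, 22 mm wide, 20 mm high (z 102 to 122), reaching 182 mm from its vertical hinge; hub 54 mm, cap top z 133. 0 = folded away, starts at 0 to 0.4; grows clockwise from above; the bar points (-1.309 - value) rad from the stand's x axis. End stop with spring detent: 2.618 (over the plate); the click in the last 0.3 rad takes about 4 N at 110 mm from the hinge.
- rest_mid (a point): Point in the bar's middle thickness (z 112 mm), 115 mm from the hinge; its x axis points along the bar, outwards.
- rest_tip (a point): Outer end of the hand rest bar, centre of the end face, 182 mm from the hinge, z 112 mm.
- lock_lever (a joint): Lock lever: level steel bar 12 mm wide (z 54 to 66) with a black ball 28 mm across 90 mm from its vertical hinge. Grows counter-clockwise from above; points (1.047 + value) rad from the stand's x axis. Range 0 to 1.4, starts at 0 to 0.2. Middle notch 0.75 (long mark on the plate beneath, 68 to 128 mm from the hinge); clicks at about 0.52 lead into it, at 0.98 out.
- lever_knob (a point): Centre of the lock lever's black ball, z 61 mm; its x axis points along the lever, outwards.
- vase: Slender white vase, loose, 150 mm high: foot 48 mm, belly 68 mm across at 60 mm up, neck 34 mm across from 108 to 140 mm up, lip 44 mm at the top; 0.2 to 0.45 kg. Stands on the table in the hand rest's sweep. Origin: centre of its underside, z up.
- board: Plywood ware board fixed on the table, 270 (its x) x 150 (its y) x 12 mm; origin: centre of its underside, so its top is at z 12 mm.
- bisque_cup: Terracotta cup standing on the board, 68 mm across, 65 mm high. Origin: centre of its underside.
- glaze_jar: Low white glaze jar, 56 mm across, 60 mm high, in the sweep of the hand rest but low enough to pass under it; stays. Origin: centre of its underside.
- plate: Plate lying on the turntable, 136 mm across, 16 mm high (rim at z 76 mm), passes under the hand rest; stays. Origin: centre of its underside.
- spray_bottle: Orange spray bottle, 68 mm across, 190 mm high, left of the stand; stays. Origin: centre of its underside.
- slip_jar: Glass jar with steel cap, 60 mm across, 80 mm high, left front; stays. Origin: centre of its underside.
Not all that is in view belongs to the job. Leave any purple or yellow look-alike of the vase alone.

How it is judged:
On the way, in this order (a step that is already met when the one before it is completed fails the run):
1. the vase stands released on the ware board (x of vase in the frame of board between -0.115 and 0.115 m and y of vase in the frame of board between -0.055 and 0.055 m and z of vase in the frame of board between 0.007 and 0.017 m and angle between vase's own z axis and vertical below 0.1 rad and contact force between vase and the fingers below 0.1 N and linear speed of vase below 0.03 m/s), for 0.2 s.
2. the hand rest is seated in its end detent (value of joint rest_arm above 2.56 rad), for 0.2 s.
3. the lock lever is in the middle notch (value of joint lock_lever between 0.65 and 0.85 rad), for 0.2 s.
At the end, for the whole second after the job is handed in: The vase stands upright (within 0.1 rad) and still on the board, its centre at least 20 mm inside the board's edges; the hand rest is at its end stop (value above 2.56); the lock lever rests in the middle notch (0.65 to 0.85); nothing else was moved more than 25 mm or knocked over (all of step 3 and x of vase in the frame of board between -0.115 and 0.115 m and y of vase in the frame of board between -0.055 and 0.055 m and z of vase in the frame of board between 0.007 and 0.017 m and angle between vase's own z axis and vertical below 0.1 rad and linear speed of vase below 0.03 m/s and value of joint rest_arm above 2.56 rad and velocity of joint lock_lever between -0.1 and 0.1 rad/s); the robot touches nothing.
It fails at once if the vase is tipped over (angle between vase's own z axis and vertical above 0.6 rad).
It fails at once if the vase is dropped or thrown (faster than 0.6 m/s while not held) (linear speed of vase above 0.6 m/s and contact force between vase and the fingers below 0.1 N).
It fails at once if the plate is moved by more than 25 mm or tipped (distance of plate from where it was at the start of the episode above 0.025 m or angle between plate's own z axis and vertical above 0.4 rad).
It fails at once if the glaze jar or the cup is moved by more than 25 mm or tipped (distance of any of glaze_jar, bisque_cup from where it was at the start of the episode above 0.025 m or angle between any of glaze_jar, bisque_cup's own z axis and vertical above 0.4 rad).
It fails at once if the spray bottle or the slip jar is moved by more than 25 mm or tipped (distance of any of spray_bottle, slip_jar from where it was at the start of the episode above 0.025 m or angle between any of spray_bottle, slip_jar's own z axis and vertical above 0.4 rad).
It also fails if it takes over 67 s, if anything falls off the work surface, if the arm or the gripper's body presses on something with over 40 N, if the wrist force passes 120 N, or if a joint passes its speed limit or range.

## Working session

There is one attempt and no reset: what is moved stays moved. The work goes in short steps, Python scripts to look and compute and a shell command to move; the robot and the scene stay as the last step left them, time stands still between calls to the robot, and variables do not carry over. Pictures are saved under pics/ and viewed, at most 10 in all, crops included, and the job is handed in when it is done.

```bash
mkdir -p pics
cat > h.py <<'E'
import numpy as np, cv2
from station import status, viewer, ctrl
def grab(n,f=None):
    d=viewer.get_image(n)
    if f: cv2.imwrite(f'pics/{f}.png',cv2.cvtColor(d['img'],cv2.COLOR_RGB2BGR))
    return d
def cam(d):
    R=cv2.Rodrigues(np.array(d['rvec'],float))[0]; t=np.array(d['tvec'],float)
    f=d['img'].shape[0]/2/np.tan(np.radians(d['fovy'])/2); return R,t,f
def ray(d,u,v,fish=False):
    R,t,f=cam(d); x,y=(u-d['cx']),(v-d['cy'])
    if fish:
        r=np.hypot(x,y); a=r/f; c=np.array([x/r*np.sin(a),y/r*np.sin(a),np.cos(a)]) if r>0 else np.array([0,0,1.])
    else: c=np.array([x/f,y/f,1])
    return -R.T@t, R.T@c
def onz(d,u,v,z,fish=False):
    o,r=ray(d,u,v,fish); return o+r*(z-o[2])/r[2]
def proj(d,p):
    R,t,f=cam(d); c=R@np.array(p,float)+t; return d['cx']+f*c[0]/c[2], d['cy']+f*c[1]/c[2]
E
python3 - <<'E'
from h import *
import pickle
a=grab('top','top0');b=grab('scene','scene0')
pickle.dump((a,b),open('v0.pkl','wb'))
for d in (a,b): print(d['fovy'],d['cx'],d['cy'],d['rvec'],d['tvec'],ray(d,256,192))
print(status.get_obs(),ctrl.hold_point_z)
E
```

```text
51.284854049027714 263.2573919407367 187.46385239712828 [ 2.15837015 -2.18492484  0.08781823] [0.06379586 0.48524985 1.14881364] (array([0.38154565, 0.04860267, 1.18801128]), array([ 0.07813295,  0.02619044, -0.99682855]))
43.069552150642856 261.422411056724 199.4137948047278 [ 2.26894919  0.63520777 -0.24371323] [-0.45953608 -0.0868051   1.39407931] (array([ 0.92326035, -0.68217256,  0.91891054]), array([-0.371517  ,  0.62472299, -0.6870609 ]))
{'t': 0.1, 'q': array([-1.24299437e+00,  5.32951372e-02,  1.61415543e+00, -1.98124215e-06,
        1.47598555e+00, -1.19015204e-01]), 'dq': array([ 0.00016521, -0.00181106, -0.00401544,  0.00017264,  0.00168729,
        0.00052929]), 'effort': array([ 3.27638854e-04, -3.94906318e+01, -3.71361566e+01, -9.63664024e-05,
        3.87167704e-03, -5.36459751e-06]), 'tool_pos': array([ 0.26987091, -0.56311306,  0.23018404]), 'tool_rot': array([-3.06172983e+00, -6.95628983e-01,  3.04646066e-04]), 'contact_force': array([-0.96380342,  0.14646648, -0.8812084 ]), 'wrist_torque': array([0.02930164, 0.01648004, 0.00903517]), 'grip_force': 0.0, 'opening': 0.0855507725194913} 0.0187
```

View pics/top0.png

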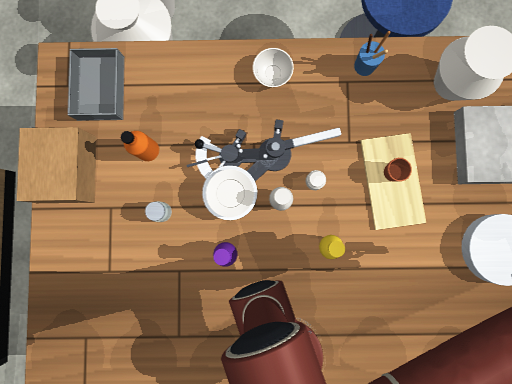

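View pics/scene0.png

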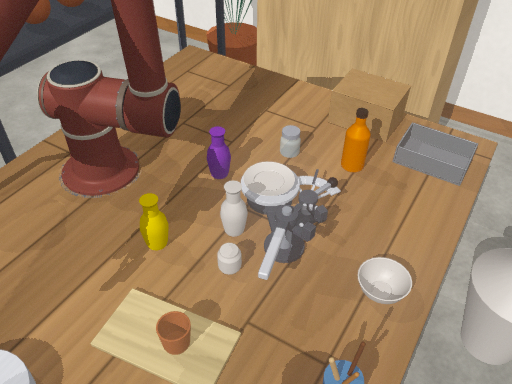

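The top view shows the hand rest hub near (275,152) with its bar to (340,130). The vase is at (282,198), the glaze jar at (316,180), the plate at (230,192), the lever ball near (200,144), the board's corners near (361,141) to (425,221), and the cup at (398,169). I'll measure these by mask.

```bash
cat > m0.py <<'E'
from h import *
import pickle
a,b=pickle.load(open('v0.pkl','rb'))
for n,(d,(x0,y0,x1,y1)) in {'t':(a,(180,105,440,245)),'s':(b,(80,140,360,380))}.items():
    im=cv2.cvtColor(d['img'],cv2.COLOR_RGB2BGR)[y0:y1,x0:x1]
    k=3 if n=='t' else 2.5
    cv2.imwrite(f'pics/crop_{n}.png',cv2.resize(im,None,fx=k,fy=k,interpolation=cv2.INTER_CUBIC))
hsv=cv2.cvtColor(a['img'],cv2.COLOR_RGB2HSV)
# white things
m=((hsv[...,1]<45)&(hsv[...,2]>170)).astype(np.uint8)
n,l,s,c=cv2.connectedComponentsWithStats(m)
for i in range(1,n):
    if s[i,4]>40 and 180<c[i][0]<360 and 110<c[i][1]<230: print('white',s[i],c[i].round(1))
# board
m=((hsv[...,0]>18)&(hsv[...,0]<32)&(hsv[...,1]>60)&(hsv[...,2]>170)).astype(np.uint8)
cs=[q for q in cv2.findContours(m,cv2.RETR_EXTERNAL,cv2.CHAIN_APPROX_NONE)[0] if cv2.contourArea(q)>2000]
for q in cs:
    r=cv2.minAreaRect(q); bp=cv2.boxPoints(r); P=np.array([onz(a,*p,.012) for p in bp])
    print('board',r,P.round(3).tolist(),P.mean(0),np.linalg.norm(P-np.roll(P,1,0),axis=1))
for nm,u,v,z in [('vase top',282,198,.15),('jar',316,180,.06),('cup',398,169,.077),('hub',275,148,.133),('tip',340,131,.12),('ball',200,144,.061),('plate',230,192,.07)]:
    print(nm,onz(a,u,v,z).round(3))
E
python3 m0.py
```

```text
white [293 128  48  18 374] [316.5 136.5]
white [200 136  22  16 125] [209.3 144.1]
white [272 142   7   8  45] [275.1 145.9]
white [195 148  26  14 164] [203.1 155. ]
white [ 197  161   61   59 2510] [228.  190.8]
white [309 170  17  19 241] [317.2 178.8]
white [274 187  19  22 295] [283.4 197.1]
board ((393.2012939453125, 180.96804809570312), (91.74036407470703, 51.20027542114258), 80.98067474365234) [[0.626, -0.234, 0.012], [0.648, -0.385, 0.012], [0.379, -0.415, 0.012], [0.357, -0.267, 0.012]] [ 0.50265602 -0.32517634  0.012     ] [0.27067911 0.15274754 0.27094677 0.14963362]
vase top [0.446 0.008 0.15 ]
jar [ 0.502 -0.092  0.06 ]
cup [ 0.528 -0.319  0.077]
hub [0.581 0.024 0.133]
tip [ 0.628 -0.153  0.12 ]
ball [0.61  0.237 0.061]
plate [0.47  0.151 0.07 ]
```

View pics/crop_t.png

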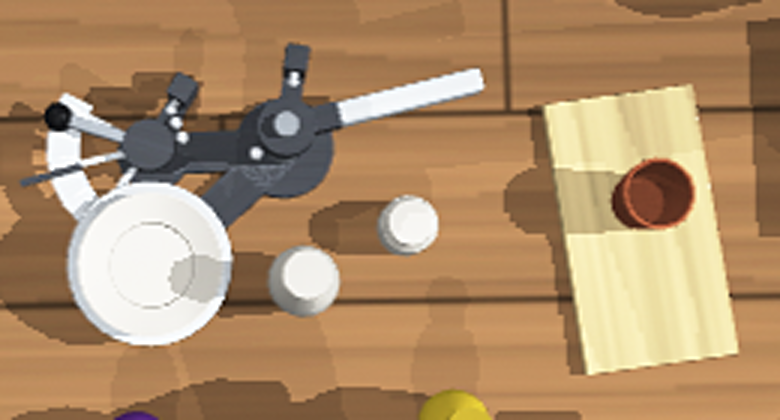

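View pics/crop_s.png

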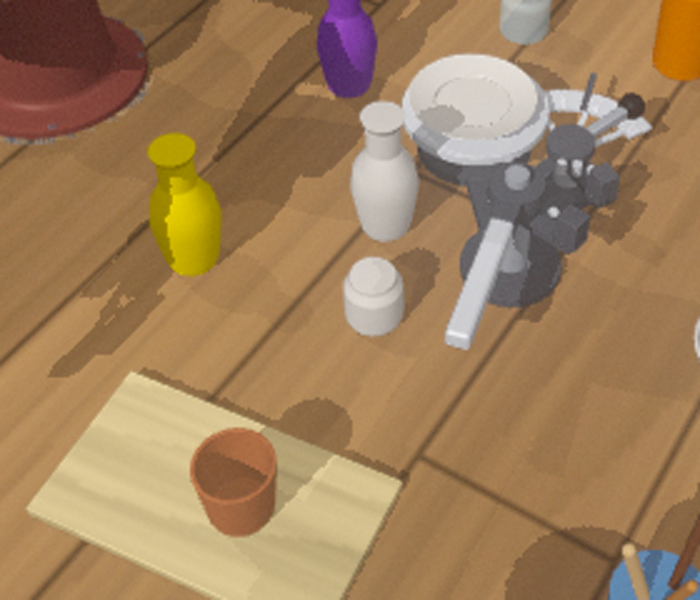

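The crops show the vase lip centre at top px (282.1,196.2) and scene px (232.8,186.8). The hub cap is at (275.3,146.2), the lever hinge at (229.7,153.3) and the lever ball at (199.3,143.7). The cup takes up the middle of the board's far half, which leaves the near half (crop ~ (660,300)) free.

```bash
cat > m1.py <<'E'
from h import *
import pickle
a,b=pickle.load(open('v0.pkl','rb'))
def tri(ua,ub):
    (o1,r1),(o2,r2)=ray(a,*ua),ray(b,*ub)
    s=np.linalg.lstsq(np.stack([r1,-r2],1),o2-o1,rcond=None)[0]
    p,q=o1+s[0]*r1,o2+s[1]*r2; return ((p+q)/2).round(4),np.linalg.norm(p-q).round(4)
T=lambda x,y:(180+x/3,105+y/3); S=lambda x,y:(80+x/2.5,140+y/2.5)
print('vase lip',tri(T(306,273),S(382,117)), onz(a,*T(306,273),.15).round(4), onz(b,*S(382,117),.15).round(4))
print('cap',tri(T(286,123),S(517,178)),onz(a,*T(286,123),.133).round(4))
print('ball',tri(T(57,117),S(631,105)),onz(a,*T(57,117),.061).round(4))
print('lever hinge',tri(T(149,142),S(570,139)),onz(a,*T(149,142),.075).round(4))
print('tip',tri(T(482,79),S(460,333)),onz(a,*T(482,79),.122).round(4))
print('bar mid edge',onz(a,*T(342,112),.122).round(4))
print('plate',onz(a,*T(150,264),.076).round(4),onz(b,*S(476,105),.076).round(4))
print('jar top',tri(T(408,217),S(374,271)),onz(a,*T(408,217),.06).round(4))
print('cup',onz(a,*T(654,192),.077).round(4),onz(b,*S(234,460),.077).round(4))
E
python3 m1.py
```

```text
vase lip (array([0.451 , 0.0076, 0.1461]), np.float64(0.0021)) [0.4516 0.0084 0.15  ] [0.4526 0.0035 0.15  ]
cap (array([0.5876, 0.0227, 0.1253]), np.float64(0.0018)) [0.5869 0.0234 0.133 ]
ball (array([0.6097, 0.24  , 0.0586]), np.float64(0.001)) [0.6097 0.2399 0.061 ]
lever hinge (array([0.5823, 0.1511, 0.0675]), np.float64(0.0019)) [0.5818 0.1509 0.075 ]
tip (array([ 0.6287, -0.1536,  0.1197]), np.float64(0.0033)) [ 0.6268 -0.1541  0.122 ]
bar mid edge [ 0.5984 -0.0274  0.122 ]
plate [0.4668 0.1504 0.076 ] [0.4795 0.136  0.076 ]
jar top (array([ 0.5076, -0.0934,  0.0614]), np.float64(0.0044)) [ 0.5095 -0.0923  0.06  ]
cup [ 0.5281 -0.3194  0.077 ] [ 0.5265 -0.3231  0.077 ]
```

```bash
cat > go.py <<'E'
# usage: go.py x y z [yaw of tool x]: units of tool shift and turn to go
import sys; from h import *
from scipy.spatial.transform import Rotation as Ro
o=status.get_obs(); R=Ro.from_rotvec(o['tool_rot']); p=np.array(o['tool_pos'])
yaw=np.arctan2(*R.as_matrix()[[1,0],0])
print('t',o['t'].__round__(2),'pos',p.round(4),'yawx',yaw.round(3),'open',round(o['opening'],4),'F',np.round(o['contact_force'],1),'q6',o['q'][5].round(2))
a=list(map(float,sys.argv[1:]))
if a:
    print('shift units',(R.inv().apply(np.array(a[:3])-p)/.03).round(2))
    y=a[3] if len(a)>3 else yaw
    T=Ro.from_euler('z',y)*Ro.from_euler('x',np.pi)
    print('turn units',((R.inv()*T).as_rotvec()/np.radians(5)).round(2))
E
python3 go.py .4515 .007 .2
```

```text
t 0.1 pos [ 0.2699 -0.5631  0.2302] yawx 0.447 open 0.0856 F [-1.   0.1 -0.9] q6 -0.12
shift units [ 13.67 -14.52   1.04]
turn units [-0.02 -0.    0.  ]
```

```bash
r='x'; python3 -m jog '[[0,0,0,0.5,-0.5,0,1],[0,0,0,0.9,-0.95,0,1],[0,0,0,0.9,-0.95,0,1],[0,0,0,0.9,-0.95,0,1],[0,0,0,0.9,-0.95,0,1]]'
python3 -m jog '[[0,0,0,0.9,-0.95,0,1],[0,0,0,0.9,-0.95,0,1],[0,0,0,0.9,-0.95,0,1],[0,0,0,0.9,-0.95,0,1],[0,0,0,0.9,-0.95,0,1]]'
python3 -m jog '[[0,0,0,0.9,-0.95,0,1],[0,0,0,0.9,-0.95,0,1],[0,0,0,0.9,-0.95,0,1],[0,0,0,0.5,-0.6,0,1],[0,0,0,0,0,0,1]]'
python3 go.py .4515 .007 .2
```

```text
t: 0.72
tool_pos: [0.3256, -0.3917, 0.2309]
tool_rot: [-3.063, -0.696, -0.0]
contact_force: [1.0, -0.4, 0.1]
opening: 0.0857
grip_force: 0.0
t: 1.35
tool_pos: [0.3853, -0.205, 0.2309]
tool_rot: [-3.063, -0.696, -0.0]
contact_force: [0.1, 0.0, -0.2]
opening: 0.0855
grip_force: 0.0
t: 1.98
tool_pos: [0.4268, -0.0706, 0.2309]
tool_rot: [-3.062, -0.701, 0.0]
contact_force: [-0.5, 0.6, -1.1]
opening: 0.0858
grip_force: 0.0
t 1.98 pos [ 0.4268 -0.0706  0.2309] yawx 0.45 open 0.0858 F [-0.5  0.6 -1.1] q6 0.78
shift units [ 1.87 -1.97  1.03]
turn units [-0.  0. -0.]
```

```bash
python3 -m jog '[[0,0,0,0.6,-0.6,0,1],[0,0,0,0.7,-0.7,0,1],[0,0,0,0.55,-0.65,0,1],[0,0,0,0,0,0,1]]'
python3 - <<'E'
from h import *
import pickle
d=grab('wrist','w1'); pickle.dump(d,open('w1.pkl','wb')); a=grab('top')
o,r=ray(d,d['cx'],d['cy'],True); print(o,r,d['fovy'])
E
python3 go.py .4515 .007 .2
```

```text
t: 2.48
tool_pos: [0.4517, 0.0048, 0.231]
tool_rot: [3.063, 0.699, -0.001]
contact_force: [0.3, -0.4, -0.8]
opening: 0.0856
grip_force: 0.0
[0.52242957 0.03843142 0.37404938] [-0.276223   -0.13220761 -0.95195693] 65.70646984690485
t 2.58 pos [0.4516 0.0037 0.2311] yawx 0.447 open 0.0857 F [ 0.4 -0.4  0.6] q6 0.97
shift units [ 0.04 -0.1   1.04]
turn units [0.   0.01 0.  ]
```

View pics/w1.png

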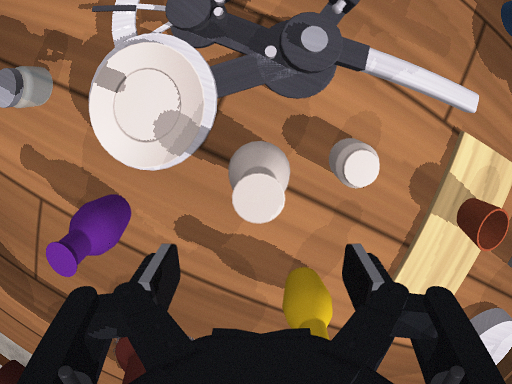

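The wrist view has the vase lip centred at (259,198), midway between the fingers, and the hub cap at (314,39).

```bash
python3 - <<'E'
from h import *
import pickle
d=pickle.load(open('w1.pkl','rb'))
for n,u,v,z in [('lip',259,198,.15),('cap',314,39,.133),('jar',359,168,.06),('plate',152,100,.074),('tip',472,104,.12)]: print(n,onz(d,u,v,z,True).round(4))
E
python3 go.py .4515 .0065 .105
```

```text
lip [0.4516 0.0061 0.15  ]
cap [0.5861 0.022  0.133 ]
jar [ 0.5038 -0.0929  0.06  ]
plate [0.476  0.1416 0.074 ]
tip [ 0.6243 -0.1489  0.12  ]
t 2.58 pos [0.4516 0.0037 0.2311] yawx 0.447 open 0.0857 F [ 0.4 -0.4  0.6] q6 0.97
shift units [ 0.04 -0.09  4.2 ]
turn units [0.   0.01 0.  ]
```

```bash
python3 -m jog '[[0,0,0,0,-0.1,0.8,1],[0,0,0,0,0,0.9,1],[0,0,0,0,0,0.9,1],[0,0,0,0,0,0.9,1],[0,0,0,0,0,0.7,1]]'
python3 -m jog '[[0,0,0,0,0,0,1],[0,0,0,0,0,0,-1],[0,0,0,0,0,0,-1],[0,0,0,0,0,0,-1],[0,0,0,0,0,0,-1]]' 40
python3 -m jog '[[0,0,0,0,0,0,-1],[0,0,0,0,0,0,-1]]'
python3 go.py .4515 .0065 .105
```

```text
t: 3.2
tool_pos: [0.45, 0.0058, 0.104]
tool_rot: [3.064, 0.693, -0.002]
contact_force: [-0.1, 0.2, 0.3]
opening: 0.0855
grip_force: 0.0
t: 3.82
tool_pos: [0.4517, 0.0069, 0.1068]
tool_rot: [3.063, 0.696, 0.003]
contact_force: [-0.3, 0.5, 5.9]
opening: 0.0373
grip_force: 37.1
t: 4.08
tool_pos: [0.4517, 0.0069, 0.1068]
tool_rot: [3.063, 0.696, 0.003]
contact_force: [-1.2, 0.3, 5.3]
opening: 0.0373
grip_force: 37.1
t 4.08 pos [0.4517 0.0069 0.1068] yawx 0.447 open 0.0373 F [-1.2  0.3  5.3] q6 0.97
shift units [-0.01  0.01  0.06]
turn units [ 0.02 -0.02 -0.  ]
```

```bash
python3 -m jog '[[0,0,0,0,0,0,0.2],[0,0,0,0,0,0,0.2],[0,0,0,0,0,-0.25,0.2],[0,0,0,0,0,0,-1],[0,0,0,0,0,0,-1]]' 40
python3 -m jog '[[0,0,0,0,0,0,-1],[0,0,0,0,0,0,-1]]'
python3 go.py
```

```text
t: 4.7
tool_pos: [0.4516, 0.0069, 0.1142]
tool_rot: [3.063, 0.696, 0.003]
contact_force: [-0.5, 0.7, 7.6]
opening: 0.0401
grip_force: 39.5
t: 4.95
tool_pos: [0.4516, 0.0069, 0.1142]
tool_rot: [3.063, 0.696, 0.003]
contact_force: [-0.8, 1.2, 6.3]
opening: 0.0397
grip_force: 39.5
t 4.95 pos [0.4516 0.0069 0.1142] yawx 0.447 open 0.0397 F [-0.8  1.2  6.3] q6 0.97
```

```bash
python3 -m jog '[[0,0,0,0,0,0,0.2],[0,0,0,0,0,0,0.2],[0,0,0,0,0,0.5,0.2],[0,0,0,0,0,0,-1],[0,0,0,0,0,0,-1]]' 40
python3 -m jog '[[0,0,0,0,0,0,-1],[0,0,0,0,0,0,-1]]'
python3 go.py
```

```text
t: 5.58
tool_pos: [0.4498, 0.0071, 0.0967]
tool_rot: [-3.063, -0.696, 0.003]
contact_force: [0.1, -0.2, -2.3]
opening: 0.042
grip_force: 35.2
t: 5.82
tool_pos: [0.4506, 0.007, 0.0976]
tool_rot: [-3.063, -0.696, 0.001]
contact_force: [-0.6, 0.5, -2.8]
opening: 0.042
grip_force: 35.2
t 5.83 pos [0.4506 0.007  0.0976] yawx 0.447 open 0.042 F [-0.6  0.5 -2.8] q6 0.97
```

```bash
python3 -m jog '[[0,0,0,0,0,0,0.2],[0,0,0,0,0,0,0.2],[0,0,0,0,0,-0.2,0.2],[0,0,0,0,0,0,-1],[0,0,0,0,0,0,-1]]' 40
python3 -m jog '[[0,0,0,0,0,0,-1],[0,0,0,0,0,0,-1]]'
python3 go.py
```

```text
t: 6.45
tool_pos: [0.4518, 0.0069, 0.1053]
tool_rot: [3.063, 0.696, 0.004]
contact_force: [-1.2, 1.2, 6.3]
opening: 0.0369
grip_force: 38.6
t: 6.7
tool_pos: [0.4518, 0.0069, 0.1053]
tool_rot: [3.063, 0.696, 0.004]
contact_force: [-1.1, 1.2, 5.8]
opening: 0.0369
grip_force: 38.6
t 6.7 pos [0.4518 0.0069 0.1053] yawx 0.447 open 0.0369 F [-1.1  1.2  5.8] q6 0.97
```

```bash
python3 -m jog '[[0,0,0,0,0,-0.3,-1],[0,0,0,0,0,-0.7,-1],[0,0,0,0,0,-0.9,-1],[0,0,0,0,0,-0.9,-1],[0,0,0,0,0,-0.7,-1]]'
python3 -m jog '[[0,0,0,0,0,0,-1]]'
python3 go.py .418 -.3345 .21
```

```text
t: 7.32
tool_pos: [0.4505, 0.007, 0.2095]
tool_rot: [3.064, 0.696, -0.0]
contact_force: [0.3, -0.7, -2.4]
opening: 0.0372
grip_force: 39.9
t: 7.45
tool_pos: [0.4515, 0.0068, 0.2104]
tool_rot: [3.062, 0.696, 0.005]
contact_force: [0.4, -0.4, -2.0]
opening: 0.0366
grip_force: 39.9
t 7.45 pos [0.4515 0.0068 0.2104] yawx 0.447 open 0.0366 F [ 0.4 -0.4 -2. ] q6 0.97
shift units [-5.92  9.78  0.02]
turn units [ 0.02 -0.03 -0.  ]
```

```bash
python3 -m jog '[[0,0,0,-0.2,0.3,0,-1],[0,0,0,-0.4,0.6,0,-1],[0,0,0,-0.5,0.85,0,-1],[0,0,0,-0.5,0.85,0,-1],[0,0,0,-0.5,0.85,0,-1]]'
python3 -m jog '[[0,0,0,-0.5,0.85,0,-1],[0,0,0,-0.5,0.85,0,-1],[0,0,0,-0.5,0.85,0,-1],[0,0,0,-0.5,0.85,0,-1],[0,0,0,-0.5,0.85,0,-1]]'
python3 -m jog '[[0,0,0,-0.5,0.8,0,-1],[0,0,0,-0.4,0.65,0,-1],[0,0,0,-0.25,0.4,0,-1],[0,0,0,-0.1,0.2,0,-1],[0,0,0,0,0,0,-1]]'
python3 go.py .418 -.3345 .119
python3 - <<'E'
from h import *
grab('wrist','w2')
E
```

```text
t: 8.07
tool_pos: [0.4373, -0.1147, 0.2068]
tool_rot: [-3.062, -0.695, 0.004]
contact_force: [-0.6, -0.0, -3.1]
opening: 0.0369
grip_force: 40.0
t: 8.7
tool_pos: [0.4246, -0.2619, 0.2067]
tool_rot: [-3.061, -0.694, 0.004]
contact_force: [0.7, -0.7, -1.6]
opening: 0.0368
grip_force: 40.0
t: 9.32
tool_pos: [0.4189, -0.3325, 0.2087]
tool_rot: [-3.063, -0.696, 0.0]
contact_force: [0.5, 0.6, -2.6]
opening: 0.0369
grip_force: 40.0
t 9.32 pos [ 0.4189 -0.3325  0.2087] yawx 0.447 open 0.0369 F [ 0.5  0.6 -2.6] q6 0.31
shift units [-0.06  0.05  2.99]
turn units [-0.01 -0.    0.  ]
```

View pics/w2.png

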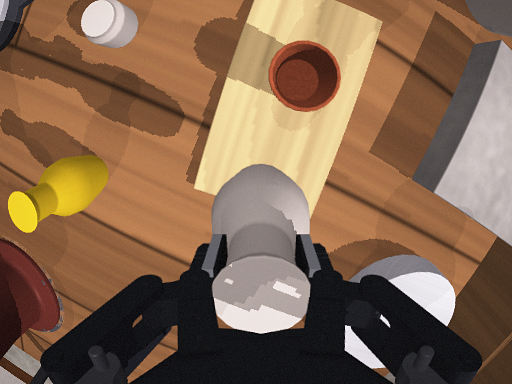

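The vase is held upright in the pads, lip at (262,293), over the board's free near half. The cup at (304,76) is well clear, so I'm lowering.

```bash
python3 -m jog '[[0,0,0,0,0,0.5,-1],[0,0,0,0,0,0.8,-1],[0,0,0,0,0,0.8,-1],[0,0,0,0,0,0.5,-1],[0,0,0,0,0,0.2,-1]]'
python3 -m jog '[[0,0,0,0,0,0.06,-1],[0,0,0,0,0,0.06,-1],[0,0,0,0,0,0.04,-1],[0,0,0,0,0,0,-1]]'
python3 go.py .418 -.3345 .117
```

```text
t: 10.0
tool_pos: [0.4184, -0.3318, 0.1233]
tool_rot: [-3.062, -0.696, 0.002]
contact_force: [0.1, 0.4, -1.8]
opening: 0.037
grip_force: 40.0
t: 10.5
tool_pos: [0.419, -0.3328, 0.1204]
tool_rot: [3.063, 0.696, 0.001]
contact_force: [-0.5, -0.4, -2.3]
opening: 0.037
grip_force: 40.0
t 10.5 pos [ 0.419  -0.3328  0.1204] yawx 0.447 open 0.037 F [-0.5 -0.4 -2.3] q6 0.31
shift units [-0.05  0.04  0.11]
turn units [ 0.01 -0.   -0.  ]
```

```bash
python3 -m jog '[[0,0,0,0,0,0.06,-1],[0,0,0,0,0,0,-1],[0,0,0,0,0,0,-1]]'
python3 -m jog '[[0,0,0,0,0,0.06,-1],[0,0,0,0,0,0,-1],[0,0,0,0,0,0,-1]]'
```

```text
t: 10.88
tool_pos: [0.4188, -0.3327, 0.1182]
tool_rot: [-3.063, -0.696, 0.0]
contact_force: [0.4, -0.6, -2.3]
opening: 0.0368
grip_force: 40.0
t: 11.25
tool_pos: [0.4192, -0.333, 0.1173]
tool_rot: [3.063, 0.696, 0.001]
contact_force: [-1.2, 0.8, 4.8]
opening: 0.0368
grip_force: 39.8
```

```bash
python3 -m jog '[[0,0,0,0,0,0,0.2],[0,0,0,0,0,0,0.2],[0,0,0,0,0,0,1],[0,0,0,0,0,0,1],[0,0,0,0,0,0,1]]'
python3 -m jog '[[0,0,0,0,0,-0.3,1],[0,0,0,0,0,-0.8,1],[0,0,0,0,0,-0.9,1],[0,0,0,0,0,-0.9,1],[0,0,0,0,0,-0.7,1]]'
python3 - <<'E'
from h import *
import pickle
a=grab('top');b=grab('scene'); pickle.dump((a,b),open('v1.pkl','wb'))
x=cv2.cvtColor(np.hstack([a['img'][100:260,180:440],b['img'][190:350,60:320]]),cv2.COLOR_RGB2BGR)
cv2.imwrite('pics/c2.png',cv2.resize(x,None,fx=1.5,fy=1.5))
E
python3 go.py
```

```text
t: 11.88
tool_pos: [0.4188, -0.3326, 0.1163]
tool_rot: [-3.063, -0.696, 0.0]
contact_force: [0.5, 0.7, 0.2]
opening: 0.0849
grip_force: 0.0
t: 12.5
tool_pos: [0.4192, -0.3329, 0.2265]
tool_rot: [3.062, 0.696, 0.002]
contact_force: [0.5, -0.6, 0.5]
opening: 0.0855
grip_force: 0.0
t 12.6 pos [ 0.42   -0.3338  0.2281] yawx 0.447 open 0.0853 F [-0.9 -0.2  0.4] q6 0.31
```

View pics/c2.png

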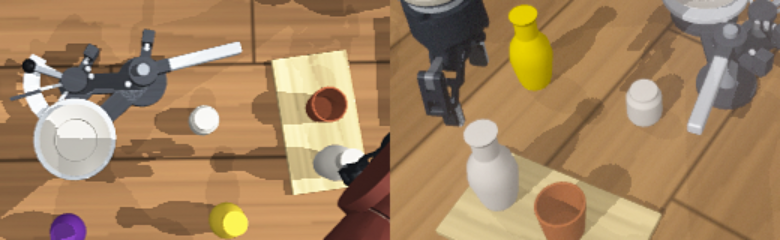

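The vase stands upright on the board in both views, and the cup and jar haven't moved. Next I'll push the hand rest with shut fingers, starting from its outer side near (0.657,-0.084) with tool x along the bar.

```bash
python3 go.py .657 -.084 .215 1.79
```

```text
t 12.6 pos [ 0.42   -0.3338  0.2281] yawx 0.447 open 0.0853 F [-0.9 -0.2  0.4] q6 0.31
shift units [10.72 -4.1   0.43]
turn units [  0.07   0.03 -15.39]
```

```bash
python3 -m jog '[[0,0,0,0.6,-0.2,0,1],[0,0,0,0.9,-0.35,0,-1],[0,0,0,0.9,-0.35,0,-1],[0,0,0,0.9,-0.35,0,-1],[0,0,0,0.9,-0.35,0,-1]]'
python3 -m jog '[[0,0,0,0.9,-0.35,0,-1],[0,0,0,0.9,-0.35,0,-1],[0,0,0,0.9,-0.35,0,-1],[0,0,0,0.9,-0.35,0,-1],[0,0,0,0.9,-0.35,0,-1]]'
python3 -m jog '[[0,0,-1,0.9,-0.35,0,-1],[0,0,-1,0.9,-0.35,0,-1],[0,0,-1,0.3,-0.1,0,-1],[0,0,-1,0,0,0,-1],[0,0,-1,0,0,0,-1]]'
python3 -m jog '[[0,0,-1,0,0,0,-1],[0,0,-1,0,0,0,-1],[0,0,-1,0,0,0,-1],[0,0,-1,0,0,0,-1],[0,0,-1,0,0,0,-1]]'
python3 -m jog '[[0,0,-1,0,0,0,-1],[0,0,-1,0,0,0,-1],[0,0,-1,0,0,0,-1],[0,0,-1,0,0,0,-1],[0,0,-1,0,0,0,-1]]'
python3 go.py .657 -.084 .093 1.79
```

```text
t: 13.22
tool_pos: [0.5122, -0.2326, 0.2222]
tool_rot: [-3.061, -0.696, 0.003]
contact_force: [-1.0, 0.5, -1.5]
opening: 0.0123
grip_force: 0.0
t: 13.85
tool_pos: [0.6109, -0.1269, 0.222]
tool_rot: [-3.061, -0.697, 0.004]
contact_force: [-0.4, 0.6, 0.2]
opening: 0.0001
grip_force: 0.0
t: 14.48
tool_pos: [0.6536, -0.0757, 0.2218]
tool_rot: [-2.835, -1.347, 0.004]
contact_force: [-0.6, -1.3, -0.6]
opening: 0.0002
grip_force: 0.0
t: 15.1
tool_pos: [0.6534, -0.076, 0.2219]
tool_rot: [-2.476, -1.928, 0.003]
contact_force: [0.6, -0.4, -0.2]
opening: 0.0002
grip_force: 0.0
t: 15.72
tool_pos: [0.6534, -0.076, 0.2219]
tool_rot: [-2.0, -2.418, 0.002]
contact_force: [-0.3, 0.9, 0.3]
opening: -0.0001
grip_force: 0.0
t 15.72 pos [ 0.6534 -0.076   0.2219] yawx 1.759 open -0.0001 F [-0.3  0.9  0.3] q6 -0.42
shift units [-0.29  0.08  4.29]
turn units [-0.04 -0.02 -0.35]
```

```bash
python3 -m jog '[[0,0,-0.35,-0.3,0.2,0.6,-1],[0,0,0,0,0,0.95,-1],[0,0,0,0,0,0.95,-1],[0,0,0,0,0,0.95,-1],[0,0,0,0,0,0.8,-1]]'
python3 -m jog '[[0,0,0,0,-0.2,0,-1],[0,0,0,0,-0.2,0,-1],[0,0,0,0,-0.2,0,-1]]'
cat > pol.py <<'E'
import sys; from h import *
from scipy.spatial.transform import Rotation as Ro
H=np.array([.5868,.023]); o=status.get_obs(); p=np.array(o['tool_pos']); R=Ro.from_rotvec(o['tool_rot']).as_matrix()
h=R[:2,:2].T@(H-p[:2]) # hinge in tool axes
print('t',round(o['t'],2),'p',p.round(4),'yaw',np.arctan2(R[1,0],R[0,0]).round(3),'hinge in tool xy mm',(h*1000).round(1),'F tool',(R.T@o['contact_force']).round(1))
E
python3 pol.py
```

```text
t: 16.35
tool_pos: [0.6602, -0.0835, 0.0931]
tool_rot: [-1.966, -2.445, 0.002]
contact_force: [0.2, -0.4, 1.3]
opening: 0.0002
grip_force: 0.0
t: 16.73
tool_pos: [0.6444, -0.0893, 0.0984]
tool_rot: [1.968, 2.446, 0.001]
contact_force: [0.1, -0.1, 0.4]
opening: -0.0001
grip_force: 0.0
t 16.73 p [ 0.6444 -0.0893  0.0984] yaw 1.787 hinge in tool xy mm [122.  -32.3] F tool [-0.2  0.1 -0.4]
```

```bash
python3 -m jog '[[0,0,0,0,-0.15,0.15,-1],[0,0,1,-0.06,-0.35,0,-1],[0,0,1,-0.06,-0.35,0,-1],[0,0,1,-0.06,-0.35,0,-1],[0,0,1,-0.06,-0.35,0,-1]]'
python3 pol.py
```

```text
t: 17.35
tool_pos: [0.5986, -0.1014, 0.093]
tool_rot: [2.367, 2.063, 0.001]
contact_force: [-0.6, -0.4, -0.1]
opening: 0.0001
grip_force: 0.4
t 17.35 p [ 0.5986 -0.1014  0.093 ] yaw 1.434 hinge in tool xy mm [121.6 -28.7] F tool [-0.4 -0.5  0.1]
```

```bash
python3 -m jog '[[0,0,1,-0.06,-0.38,0,-1],[0,0,1,-0.06,-0.36,0,-1],[0,0,1,-0.06,-0.35,0,-1],[0,0,1,-0.06,-0.35,0,-1],[0,0,1,-0.06,-0.35,0,-1]]'
python3 pol.py
python3 -m jog '[[0,0,1,-0.06,-0.36,0,-1],[0,0,1,-0.06,-0.36,0,-1],[0,0,1,-0.06,-0.35,0,-1],[0,0,1,-0.06,-0.35,0,-1],[0,0,1,-0.06,-0.35,0,-1]]'
python3 pol.py
```

```text
t: 17.98
tool_pos: [0.545, -0.0938, 0.093]
tool_rot: [2.757, 1.502, 0.001]
contact_force: [0.5, -0.1, -0.2]
opening: -0.0001
grip_force: 0.4
t 17.98 p [ 0.545  -0.0938  0.093 ] yaw 0.998 hinge in tool xy mm [120.8 -28.2] F tool [0.2 0.5 0.2]
t: 18.6
tool_pos: [0.5001, -0.0646, 0.0929]
tool_rot: [3.018, 0.87, 0.002]
contact_force: [-0.2, -0.6, 0.9]
opening: 0.0002
grip_force: 0.4
t 18.6 p [ 0.5001 -0.0646  0.0929] yaw 0.561 hinge in tool xy mm [120. -28.] F tool [-0.5  0.4 -0.9]
```

```bash
python3 -m jog '[[0,0,1,-0.06,-0.36,0,-1],[0,0,1,-0.06,-0.36,0,-1],[0,0,1,-0.06,-0.36,0,-1],[0,0,1,-0.06,-0.36,0,-1],[0,0,1,-0.06,-0.36,0,-1]]'
python3 pol.py
python3 - <<'E'
from h import *
a=grab('top')['img'][100:260,180:440];b=grab('wrist')['img']
x=np.hstack([cv2.resize(a,(390,240)),cv2.resize(b,(320,240))])
cv2.imwrite('pics/p1.png',cv2.cvtColor(x,cv2.COLOR_RGB2BGR))
E
```

```text
t: 19.23
tool_pos: [0.4715, -0.0182, 0.0929]
tool_rot: [3.135, 0.196, 0.002]
contact_force: [0.5, -0.4, 0.7]
opening: -0.0
grip_force: 0.4
t 19.23 p [ 0.4715 -0.0182  0.0929] yaw 0.125 hinge in tool xy mm [119.5 -26.5] F tool [ 0.4  0.5 -0.7]
```

View pics/p1.png

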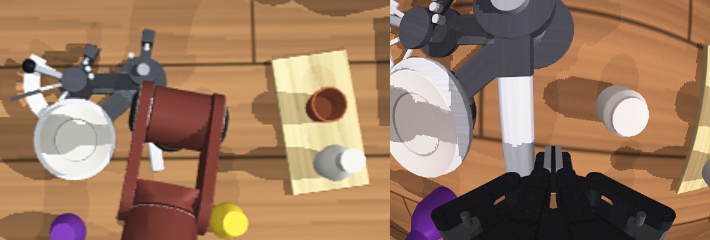

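The bar now points toward −x and is moving with the fingers. Jar, plate and vase are undisturbed, so I'm carrying on.

```bash
python3 -m jog '[[0,0,1,-0.06,-0.36,0,-1],[0,0,1,-0.06,-0.36,0,-1],[0,0,1,-0.06,-0.36,0,-1],[0,0,1,-0.06,-0.36,0,-1],[0,0,1,-0.06,-0.36,0,-1]]'
python3 pol.py
python3 -m jog '[[0,0,1,-0.06,-0.36,0,-1],[0,0,1,-0.06,-0.36,0,-1],[0,0,1,-0.06,-0.36,0,-1],[0,0,1,-0.06,-0.36,0,-1]]'
python3 pol.py
```

```text
t: 19.95
tool_pos: [0.4655, 0.0355, 0.0928]
tool_rot: [3.104, -0.484, 0.002]
contact_force: [-0.1, -1.2, 0.3]
opening: -0.0003
grip_force: 0.4
t 19.95 p [0.4655 0.0355 0.0928] yaw -0.31 hinge in tool xy mm [119.4 -25.1] F tool [ 0.3  1.2 -0.3]
t: 20.45
tool_pos: [0.4774, 0.0772, 0.0927]
tool_rot: [2.972, -1.016, 0.002]
contact_force: [-0.7, -0.2, 0.6]
opening: 0.0
grip_force: 0.3
t 20.45 p [0.4774 0.0772 0.0927] yaw -0.659 hinge in tool xy mm [119.7 -24.1] F tool [-0.4  0.6 -0.6]
```

```bash
python3 -m jog '[[0,0,1,-0.06,-0.36,0,-1],[0,0,0,0,-0.1,0,-1],[0,0,0,0,0,0,-1]]'
python3 pol.py
python3 -m jog '[[0,0,0,0,-0.12,0,-1],[0,0,0,0,-0.12,0,-1],[0,0,0,0,0,0,-1]]'
python3 pol.py
```

```text
t: 20.82
tool_pos: [0.4818, 0.086, 0.0926]
tool_rot: [2.918, -1.135, -0.007]
contact_force: [-13.0, -13.5, 10.8]
opening: -0.0
grip_force: 9.6
t 20.82 p [0.4818 0.086  0.0926] yaw -0.742 hinge in tool xy mm [120.  -24.5] F tool [ -0.5  18.8 -10.6]
t: 21.2
tool_pos: [0.4818, 0.0863, 0.0926]
tool_rot: [2.902, -1.128, -0.021]
contact_force: [-34.6, -33.7, 27.0]
opening: 0.0003
grip_force: 24.8
t 21.2 p [0.4818 0.0863 0.0926] yaw -0.742 hinge in tool xy mm [120.1 -24.2] F tool [ -2.8  49.  -25.5]
```

The end stop is reached: the position is fixed while the force rises to 49 N. I'll back off, rise and check.

```bash
python3 -m jog '[[0,0,0,0,0.4,0,-1],[0,0,0,0,0.6,0,-1],[0,0,0,0,0.5,-0.5,-1],[0,0,0,0,0,-0.9,-1],[0,0,0,0,0,-0.9,-1]]'
python3 -m jog '[[0,0,-0.8,0,0,-0.8,-1],[0,0,-1,0,0,0,-1],[0,0,-1,0,0,0,-1],[0,0,-1,0,0,0,-1],[0,0,-1,0,0,0,-1]]'
python3 pol.py; python3 go.py .649 .2257 .19 -.31
python3 - <<'E'
from h import *
import pickle
a=grab('top');b=grab('wrist');pickle.dump((a,b),open('v2.pkl','wb'))
x=np.hstack([cv2.resize(a['img'][120:220,180:310],(390,300)),cv2.resize(b['img'],(400,300))])
cv2.imwrite('pics/p2.png',cv2.cvtColor(x,cv2.COLOR_RGB2BGR))
E
```

```text
t: 21.82
tool_pos: [0.4584, 0.0613, 0.1622]
tool_rot: [-2.927, 1.141, -0.001]
contact_force: [0.2, 0.2, -1.0]
opening: 0.0001
grip_force: 0.0
t: 22.45
tool_pos: [0.4587, 0.0615, 0.1856]
tool_rot: [-3.101, 0.502, -0.001]
contact_force: [0.5, -0.1, -0.3]
opening: 0.0002
grip_force: 0.0
t 22.45 p [0.4587 0.0615 0.1856] yaw -0.321 hinge in tool xy mm [133.7  -3.9] F tool [ 0.5 -0.   0.3]
t 22.45 pos [0.4587 0.0615 0.1856] yawx -0.321 open 0.0002 F [ 0.5 -0.1 -0.3] q6 1.86
shift units [ 4.29 -7.2  -0.14]
turn units [-0.   -0.01 -0.13]
```

View pics/p2.png

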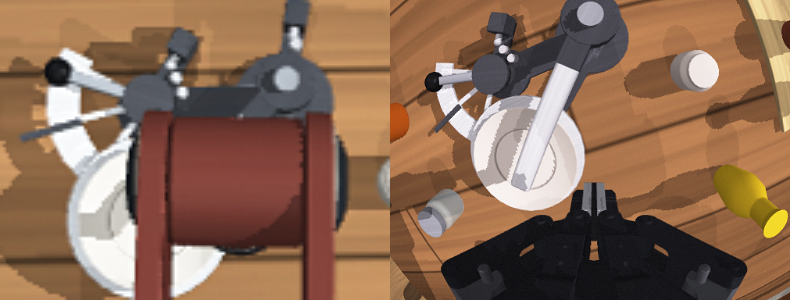

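The hand rest lies over the plate's centre. The lever ball is at wrist px (56,104), and the long mark runs outward to top px (187,166).

Run:
```python
from h import *
import pickle
a,b=pickle.load(open('v2.pkl','rb'))
H=np.array([.5868,.0230])
def ang(p,q): d=p[:2]-q[:2]; return np.arctan2(d[1],d[0]).round(3),np.hypot(*d).round(4)
tip=onz(b,167.7,240.6,.122,True); cap=onz(b,200*1.28,13*1.28,.133,True); print('tip',tip,'cap',cap,ang(tip,cap),ang(tip,H))
yaw=.04
for yaw in (.0,.02,.04,.06):
    c,s=np.cos(yaw),np.sin(yaw); L=H+[-s*.13,c*.13]
    ball=onz(a,180+57/3,105+117/3,.061); bw=onz(b,56.3,103.7,.061,True); mk=onz(a,180+22/3,105+183/3,.04); mi=onz(a,180+110/3,105+156/3,.04)
    print(yaw,L.round(4),'ball',ball.round(4),ang(ball,L),ang(bw,L),'val',ang(ball,L)[0]-1.047-yaw,'mark',ang(mk,L),ang(mk,mi),'val',ang(mk,L)[0]-1.047-yaw,'rest',(-1.309-yaw*-1-(ang(tip,H)[0]-2*np.pi)).round(3))
```

```text
tip [0.45402478 0.14210643 0.122     ] cap [0.58684179 0.02210195 0.133     ] (np.float64(2.407), np.float64(0.179)) (np.float64(2.41), np.float64(0.1784))
0.0 [0.5868 0.153 ] ball [0.6097 0.2399 0.061 ] (np.float64(1.314), np.float64(0.0899)) (np.float64(1.293), np.float64(0.0877)) val 0.2670000000000001 mark (np.float64(1.861), np.float64(0.1296)) (np.float64(1.859), np.float64(0.0889)) val 0.8140000000000001 rest 2.564
0.02 [0.5842 0.153 ] ball [0.6097 0.2399 0.061 ] (np.float64(1.286), np.float64(0.0906)) (np.float64(1.265), np.float64(0.0885)) val 0.2190000000000001 mark (np.float64(1.842), np.float64(0.1289)) (np.float64(1.859), np.float64(0.0889)) val 0.7750000000000001 rest 2.584
0.04 [0.5816 0.1529] ball [0.6097 0.2399 0.061 ] (np.float64(1.259), np.float64(0.0914)) (np.float64(1.238), np.float64(0.0894)) val 0.17199999999999996 mark (np.float64(1.822), np.float64(0.1283)) (np.float64(1.859), np.float64(0.0889)) val 0.7350000000000001 rest 2.604
0.06 [0.579  0.1528] ball [0.6097 0.2399 0.061 ] (np.float64(1.233), np.float64(0.0924)) (np.float64(1.211), np.float64(0.0904)) val 0.12600000000000017 mark (np.float64(1.802), np.float64(0.1278)) (np.float64(1.859), np.float64(0.0889)) val 0.6950000000000001 rest 2.624
```

```bash
python3 -m jog '[[0,0,0,0.3,-0.5,-0.1,-1],[0,0,0,0.5,-0.85,-0.1,-1],[0,0,0,0.5,-0.85,0,-1],[0,0,0,0.5,-0.85,0,-1],[0,0,0,0.5,-0.85,0,-1]]'
python3 -m jog '[[0,0,0,0.5,-0.85,0,-1],[0,0,0,0.5,-0.85,0,-1],[0,0,0,0.5,-0.85,0,-1],[0,0,0,0.5,-0.75,0,-1],[0,0,0,0,0,0,-1]]'
python3 go.py .649 .2257 .054 -.31
```

```text
t: 23.18
tool_pos: [0.5622, 0.151, 0.1914]
tool_rot: [-3.1, 0.51, -0.001]
contact_force: [-0.4, -0.4, 0.7]
opening: -0.0002
grip_force: 0.0
t: 23.8
tool_pos: [0.6506, 0.2257, 0.191]
tool_rot: [3.1, -0.509, -0.0]
contact_force: [0.3, 0.2, -0.0]
opening: -0.0001
grip_force: 0.0
t 23.8 pos [0.6506 0.2257 0.191 ] yawx -0.325 open -0.0001 F [ 0.3  0.2 -0. ] q6 2.12
shift units [-0.05  0.02  4.57]
turn units [ 0.    0.   -0.17]
```

```bash
python3 -m jog '[[0,0,-0.17,0,0,0.7,-1],[0,0,0,0,0,0.95,-1],[0,0,0,0,0,0.95,-1],[0,0,0,0,0,0.95,-1],[0,0,0,0,0,0.8,-1]]'
python3 -m jog '[[0,0,0,0,0,0.2,-1],[0,0,0,-0.15,0,0,-1],[0,0,0,-0.15,0,0,-1],[0,0,0,-0.1,0,0,-1],[0,0,0,0,0,0,-1]]'
cat > pol2.py <<'E'
from h import *
from scipy.spatial.transform import Rotation as Ro
L=np.array([.581,.153]); o=status.get_obs(); p=np.array(o['tool_pos']); R=Ro.from_rotvec(o['tool_rot']).as_matrix()
h=R[:2,:2].T@(p[:2]-L)
yw=np.arctan2(R[1,0],R[0,0])
d=p[:2]-L; th=np.arctan2(d[1],d[0])+np.arcsin(.025/np.hypot(*d))
print('t',round(o['t'],2),'p',p.round(4),'yaw',yw.round(3),'TCP rel hinge, tool xy mm',(h*1000).round(1),'F tool',(R.T@o['contact_force']).round(1),'lever value if touching',(th-1.047-.045).round(3))
E
python3 pol2.py
```

```text
t: 24.42
tool_pos: [0.648, 0.2242, 0.0581]
tool_rot: [3.103, -0.486, -0.004]
contact_force: [0.4, -0.0, -0.0]
opening: 0.0001
grip_force: 0.0
t: 25.05
tool_pos: [0.6385, 0.2292, 0.0557]
tool_rot: [-3.103, 0.485, -0.002]
contact_force: [-0.0, 0.3, 1.1]
opening: 0.0003
grip_force: 0.0
t 25.05 p [0.6385 0.2292 0.0557] yaw -0.31 TCP rel hinge, tool xy mm [ 31.5 -90.1] F tool [-0.1 -0.3 -1.1] lever value if touching 0.097
```

Next I push the ball round slowly in half steps.

```bash
python3 -m jog '[[0,0,0,-0.2,0,0,-1],[0,0,-0.5,-0.13,-0.03,0,-1],[0,0,-0.5,-0.13,-0.03,0,-1],[0,0,-0.5,-0.13,-0.03,0,-1],[0,0,-0.5,-0.13,-0.03,0,-1]]'
python3 pol2.py
python3 -m jog '[[0,0,-0.5,-0.13,-0.03,0,-1],[0,0,-0.5,-0.13,-0.03,0,-1],[0,0,-0.5,-0.13,-0.03,0,-1],[0,0,0,0,0,0,-1]]'
python3 pol2.py
```

```text
t: 25.68
tool_pos: [0.6193, 0.238, 0.0554]
tool_rot: [-3.134, 0.211, -0.005]
contact_force: [4.6, -0.8, -1.5]
opening: -0.0001
grip_force: 2.0
t 25.68 p [0.6193 0.238  0.0554] yaw -0.135 TCP rel hinge, tool xy mm [ 26.5 -89.4] F tool [4.7 0.2 1.5] lever value if touching 0.327
t: 26.18
tool_pos: [0.607, 0.242, 0.0552]
tool_rot: [-3.141, 0.009, -0.001]
contact_force: [0.4, -0.5, 0.7]
opening: 0.0001
grip_force: 0.3
t 26.18 p [0.607  0.242  0.0552] yaw -0.005 TCP rel hinge, tool xy mm [ 25.5 -89.2] F tool [ 0.4  0.5 -0.7] lever value if touching 0.468
```

```bash
python3 -m jog '[[0,0,-0.5,-0.13,-0.03,0,-1],[0,0,-0.5,-0.13,-0.03,0,-1],[0,0,-0.5,-0.13,-0.03,0,-1],[0,0,-0.5,-0.13,-0.03,0,-1],[0,0,0,0,0,0,-1]]'
python3 pol2.py
python3 - <<'E'
from h import *
import pickle
a=grab('top');b=grab('wrist');pickle.dump((a,b),open('v3.pkl','wb'))
x=np.hstack([cv2.resize(a['img'][120:220,180:310],(390,300)),cv2.resize(b['img'],(400,300))])
cv2.imwrite('pics/p3.png',cv2.cvtColor(x,cv2.COLOR_RGB2BGR))
# ball: darkest disc in top view
E
```

```text
t: 26.8
tool_pos: [0.5909, 0.2443, 0.0548]
tool_rot: [3.13, 0.264, -0.001]
contact_force: [-0.7, -0.6, -0.7]
opening: 0.0001
grip_force: 0.0
t 26.8 p [0.5909 0.2443 0.0548] yaw 0.168 TCP rel hinge, tool xy mm [ 25.  -88.4] F tool [-0.8  0.5  0.7] lever value if touching 0.647
```

View pics/p3.png

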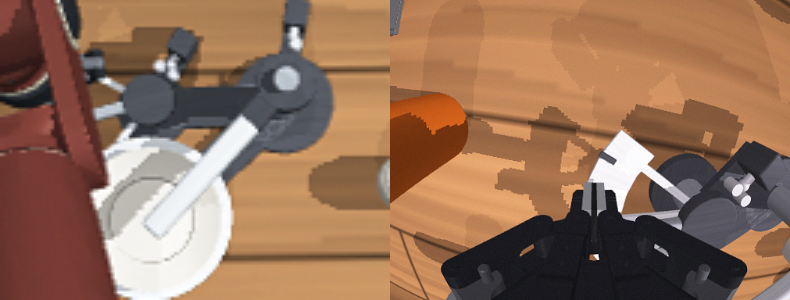

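The lever has slipped ahead of the fingers (grip force is 0), so it seems to have clicked. I'll back away, then measure the ball by mask, as my picture views are used up.

```bash
python3 -m jog '[[0,0,0,0.5,0,0,-1],[0,0,0,0.6,0,-0.3,-1],[0,0,0,0,0,-0.9,-1],[0,0,0,0,0,-0.9,-1],[0,0,0,0,0,-0.9,-1]]'
python3 -m jog '[[0,0,0,0,0,-0.9,-1],[0,0,0,0,0,-0.9,-1],[0,0,0,0,0,-0.5,-1]]'
python3 go.py .47 0 .21
```

```text
t: 27.52
tool_pos: [0.6249, 0.25, 0.1458]
tool_rot: [-3.13, -0.265, -0.001]
contact_force: [-0.3, -1.0, -0.9]
opening: 0.0
grip_force: 0.0
t: 27.9
tool_pos: [0.6253, 0.2501, 0.2161]
tool_rot: [-3.13, -0.265, -0.005]
contact_force: [-0.9, -0.1, -0.3]
opening: -0.0004
grip_force: 0.0
t 27.9 pos [0.6253 0.2501 0.2161] yawx 0.169 open -0.0004 F [-0.9 -0.1 -0.3] q6 1.67
shift units [-6.5   7.35  0.18]
turn units [-0.   -0.03  0.  ]
```

```bash
python3 -m jog '[[0,0,0,-0.5,0.6,0,-1],[0,0,0,-0.8,0.9,0,-1],[0,0,0,-0.8,0.9,0,-1],[0,0,0,-0.8,0.9,0,-1],[0,0,0,-0.8,0.9,0,-1]]'
python3 -m jog '[[0,0,0,-0.8,0.9,0,-1],[0,0,0,-0.8,0.9,0,-1],[0,0,0,-0.8,0.9,0,-1],[0,0,0,-0.4,0.45,0,-1],[0,0,0,0,0,0,-1]]'
cat > chk.py <<'E'
from h import *
d=grab('top'); L=np.array([.581,.153])
for v in (1.139,1.842): print('expected px',v,proj(d,[*(L+.09*np.array([np.cos(v),np.sin(v)])),.061]))
im=d['img'].max(2); m=(im<42).astype(np.uint8); m[:, :180]=0; m[:,260:]=0; m[:120]=0; m[220:]=0
n,l,s,c=cv2.connectedComponentsWithStats(m)
for i in range(1,n):
    if s[i,4]>8:
        p=onz(d,*c[i],.061); q=p[:2]-L; print(s[i],c[i].round(1),p.round(3),'r',np.hypot(*q).round(3),'value',(np.arctan2(q[1],q[0])-1.047-.045).round(3))
E
python3 chk.py; python3 go.py
```

```text
t: 28.52
tool_pos: [0.5352, 0.106, 0.2135]
tool_rot: [3.13, 0.265, -0.001]
contact_force: [-0.1, 0.2, 0.4]
opening: -0.0001
grip_force: 0.0
t: 29.15
tool_pos: [0.4688, -0.0007, 0.2139]
tool_rot: [-3.13, -0.263, -0.001]
contact_force: [0.6, -0.0, -1.1]
opening: -0.0
grip_force: 0.0
expected px 1.139 (np.float64(200.81053951825618), np.float64(140.87288128615538))
expected px 1.842 (np.float64(199.02261605737976), np.float64(162.26430655554742))
[194 157   9   9  56] [197.8 161.3] [0.56  0.243 0.061] r 0.093 value 0.711
[256 156   4  28  62] [257.8 169.7] [0.533 0.072 0.061] r 0.094 value -3.197
t 29.2 pos [ 4.691e-01 -2.000e-04  2.140e-01] yawx 0.168 open 0.0003 F [0.3 0.4 0. ] q6 1.24
```

Run:
```python
from h import *
import pickle
d=grab('scene'); L=np.array([.581,.153]); a0,b0=pickle.load(open('v0.pkl','rb'))
for nm,e in (('start',b0),('now',d)):
    u0,v0=proj(e,[.575,.24,.061]); m=(e['img'].max(2)<48).astype(np.uint8)
    n,l,s,c=cv2.connectedComponentsWithStats(m)
    for i in range(1,n):
        if s[i,4]>8 and abs(c[i][0]-u0)<40 and abs(c[i][1]-v0)<35:
            p=onz(e,*c[i],.061); q=p[:2]-L; print(nm,s[i],p.round(3),'r',np.hypot(*q).round(3),'value',(np.arctan2(q[1],q[0])-1.092).round(3))
# vase lip/neck pixel run and unchanged things
p=proj(d,[.419,-.333,.162]); print('vase lip expected px',np.round(p),d['img'][int(p[1]),int(p[0])])
df=cv2.absdiff(d['img'],b0['img']).max(2)
for nm,q in dict(jar=(.507,-.093,.06),cup=(.528,-.32,.077),spray=(.6,.37,.1)).items():
    u,v=map(int,proj(d,q)); print(nm,(u,v),df[v-8:v+8,u-8:u+8].mean().round(1))
```

```text
vase lip expected px [121. 278.] [221 215 208]
jar (230, 248) 8.9
cup (175, 323) 5.0
spray (351, 142) 5.4
```

```bash
python3 -c "
from station import finish_job
print(finish_job())"
```

```text
the job is handed in; nothing more can be done
None
```

I handed the job in at about 29 s, but the hand-in returned no verdict: the vase stands on the ware board, the hand rest is against its end stop over the plate, and the lock lever measures about 0.71 rad (range 0.65–0.85) in the middle notch, though only from the top camera because the scene-view check did not find the ball.

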